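# Roll test for wax ring blanks

## Task

A flat-sided green wax blank was let go on the wooden roll-test ramp and got stuck part-way, so it has failed: first lift it off and set it down, flat side down, in the reject tray with the red floor. Then, of the three green wax blanks lying on the bench, take the only one that is round and able to roll, lay it across the upper part of the ramp, at about the yellow band, and let go (no dropping from a height), so that it rolls down by itself, untouched, into the blue-lined trough at the foot and comes to rest there.

Things in the scene. Friction and masses are not known exactly. Their poses are not given: they have to be found in the camera images.
- ramp: Fixed wooden ramp, 134 mm wide (x), 277 mm long (y). Origin at bench level, z up, y pointing level down the slope. Surface from y = -130 to 80 mm, 9 degrees, height 34.7 mm - 0.158 y; side lips 9 mm. Yellow band y = -105 to -65 mm (mid height 48 mm). Blue trough y = 80 to 140 mm, end wall 46 mm high. A round blank let go leans on the lower finger until that lifts, then rolls and settles in 3 s.
- flat_blank: Stuck green wax blank with a dark bore, 60 mm long (x), 28 mm wide (y), 28 mm high (z): round top, flat square bottom (arch section), about 40 g. Origin: centre of its flat underside, z out of its round top. At the start it sits on the ramp below the yellow band, lying across the slope (its x along the ramp's x), tilted 9 degrees with the slope.
- round_blank: Round green wax blank: cylinder 28 mm in diameter, 60 mm long along its x, dark bore 12 mm wide on the ends, about 35 g. Origin: centre of the cylinder, 14 mm above what it lies on. It lies on the bench and rolls if knocked. Two other green 60 mm blanks lie beside it, over 80 mm away centre to centre: a six-sided stick 26 mm thick and a flat bar 30 x 12 mm; neither rolls.
- reject_tray: Fixed open wooden tray with a red floor, 170 mm (x) by 125 mm (y) outside, 26 mm high, walls 7 mm thick, inner floor 7 to 8 mm above the bench. Origin: centre of its underside.
Not all that is in view belongs to the job. What is shaped like the round_blank but orange or pink is not meant.

How it is judged:
By the outcome, as a careful person would: the job done as asked, in the order asked, and still so for the second after the job is handed in, with the robot touching nothing.
It also fails if it takes over 64 s, if anything falls off the work surface, if the arm or the gripper's body presses on something with over 40 N, if the wrist force passes 120 N, or if a joint passes its speed limit or range.

## Robot

A 6-joint arm with a two-finger parallel gripper is mounted at the origin on the work surface. World frame = base frame: x ahead of the robot, y to its left, z up, the work surface at z = 0. Lengths are in m, angles in rad, forces in N, time in s.
With the tool pointing down it reaches from about 0.225 to 0.875 m from the base axis. Payload 3.4 kg.
Tool frame: the origin (TCP) lies where the fingers leave the gripper's body, on its centre line; the fingertips stand 73 mm ahead of it and the grasp point (between the pads) lies 54 mm ahead of it; x points along the fingers, y is the direction in which the jaws open and shut, and the axes are right-handed (so a half turn about x gives the same grasp; the last joint's range is limited). The gripper opens to 85 mm and grips with 20 to 120 N. Pads are 22 mm wide; open, the fingers measure 114 mm over their backs; the gripper's body (76 mm by 85 mm) begins 54 mm behind the grasp point. The pads swing forward as they close: fully open they stand 13 mm farther back than shut.
Start: joints at [1.026, 0.276, 1.505, -0, 1.361, -0.121], TCP at [0.236, 0.524, 0.304] pointing down, gripper open.
Joint ranges: [-2.89, 2.89], [-0.75, 2.08], [0.22, 2.7], [-1.18, 4.32], [0.11, 2.71], [-2.7, 2.7]. Speed limits (rad/s): [2.57, 2.57, 3.14, 3.14, 3.14, 3.14].

## Interface

Orientations are given as a unit quaternion [w, x, y, z].
In Python, from rig import manip gives the robot as it stands.
- The arm moves only by the tool play_rows, never from a script. Its argument "steps" is a list of rows, each a list of 5 numbers: the closure, from 0 (fully open) to 1 (shut), then the shift along the tool's x, y, z as a fraction of full scale, then the turn about the tool's x as a fraction of full scale. In form: [[grip, tx, ty, tz, twist], ...]. A call has 1 to 20 rows; each row shifts and turns the commanded pose from where the row before left it, along the tool's axes as they then stand; what a row does not reach is not made up. Full scale, the value 1, is 0.03 m for a shift and 6 degrees for a turn. A row lasts 1/10 s, in which the tool goes at most 50 mm and 8.59 degrees, less where a joint would pass 70% of its speed; a pose out of reach is approached as far as the arm can. A call with a number of a shift or a turn outside -1 to 1 is refused whole. A call with a gripper value outside its range is refused whole. The fingers move at their own pace and stop on an object; "newtons" is the grip in N (left out, the last holds). Time passes only in rows, so rows that do not move let the fingers close. It gives the time, the measured TCP pose, the force and the opening at its end, in the units of the state.
- manip.get_state(): the state, without advancing time (a new reading comes with each control period).
- manip.get_image(name): name is "side" or "top"; returns (picture, depth): 420x560x3 uint8, red, green, blue; 420x560 float32, m along the optical axis (not along the pixel's ray), 0 where there is no reading.
- manip.camera_model(name): a dict with "mtx" (3x3 intrinsics, pixels), "R" (3x3) and "t" (3): a world point X has camera coordinates R X + t. Camera axes: x right, y down, z forward; pixel columns grow to the right and rows downward; lengths in m; the calibration is good to about 2 mm. A picture is of the moment at which its call begins. camera_model takes no time and is no camera call.
- manip.sign_off(): hands the job in, once; it reports no verdict.
Trained networks look in the newest picture that a camera, given by its name, has taken for a name from the list of things; names that differ only in an ending like _2 or _b are one class to them, and where a whole thing is asked for, a point or a joint stands for the part that bears it (a point fixed in the world has none). Each returns a list of dicts, best first, with "conf" (0 to 1); they miss things now and then, are a little off and sometimes report something else, mostly with a low value. They report only what shows in the picture. A call takes as long as a camera call. They do not tell look-alikes from the thing itself.
- manip.regions_of(camera, query): "mask" (420x560 bool, what is visible of it).
- manip.mark_of(camera, query): "location" ([x, y, z] in m, in the coordinates of the camera as it stood for that picture, good to about 4 mm: a listed point, or the origin of a listed thing).
The state is a dict: "clock": time; "qpos": joint angles; "qd": joint speeds; "effort": joint torques, N m; "position": TCP position; "ee_rot": TCP orientation; "contact_force": force on the tool from outside, world axes, zero at the start; "moment": the same for the moment, N m; "width": finger opening in m.
Only numpy, scipy, OpenCV 4.12 (cv2) and the standard library are available. Lean on these libraries where they do the work, as an engineer would, in place of code of your own. Each camera call takes 0.05 s, during which the arm holds its last target.

## Working session

There is one attempt and no reset: what is moved stays moved. The work goes in short steps, Python scripts to look and compute and a tool call to move; the robot and the scene stay as the last step left them, time stands still between calls to the robot, and variables do not carry over. Pictures are saved under pics/ and viewed, and the job is handed in when it is done.

Besides the shell and the picture viewer there is one more tool, called as name(argument=value, ...) on one line, values as JSON. play_rows: Moves the arm, as the interface text tells. Its arguments: {"type":"object","properties":{"steps":{"type":"array","items":{"type":"array","items":{"type":"number"}}},"newtons":{"type":"number"}},"required":["steps"]}

```bash
mkdir -p pics; ls; python3 - <<'E'
from rig import manip
import cv2,numpy as np
s=manip.get_state();print(s)
for n in("top","side"):
    p,d=manip.get_image(n);np.savez(f"{n}0.npz",p=p,d=d)
    cv2.imwrite(f"pics/{n}0.png",p[:,:,::-1]);print(n,manip.camera_model(n))
E
```

```text
pics
{'clock': 0.0, 'qpos': array([ 1.02601468e+00,  2.76567800e-01,  1.50614542e+00, -1.27159624e-05,
        1.36069326e+00, -1.20980152e-01]), 'qd': array([-0.00024295,  0.00101645, -0.00121478, -0.00063822,  0.00137889,
       -0.00075943]), 'effort': array([ 1.99382694e-04, -4.16777158e+01, -2.45812386e+01, -2.00295399e-04,
        1.11039777e-02, -9.22105698e-06]), 'position': array([0.23624298, 0.52378329, 0.3030502 ]), 'ee_rot': array([ 0.69108538,  0.14810915,  0.69149618, -0.14932418]), 'contact_force': array([-0.04708458,  0.18777418, -0.55700193]), 'moment': array([-0.00882329, -0.00160641,  0.00873924]), 'width': 0.08539306790349013}
top {'mtx': array([[443.48749044,   0.        , 278.54538234],
       [  0.        , 443.48749044, 204.19393871],
       [  0.        ,   0.        ,   1.        ]]), 'R': array([[ 0.02179945, -0.99971026,  0.01020698],
       [-0.98728856, -0.02313405, -0.15724541],
       [ 0.15743598, -0.00664937, -0.98750681]]), 't': array([-0.05399008,  0.51835391,  0.91360329])}
side {'mtx': array([[455.95022457,   0.        , 281.57337166],
       [  0.        , 455.95022457, 207.67543582],
       [  0.        ,   0.        ,   1.        ]]), 'R': array([[-9.92671997e-01, -1.20839933e-01,  1.28016353e-04],
       [-8.78100070e-02,  7.20610224e-01, -6.87757449e-01],
       [ 8.30163138e-02, -6.82728802e-01, -7.25940545e-01]]), 't': array([0.48511222, 0.13612797, 0.77360163])}
```

View pics/top0.png

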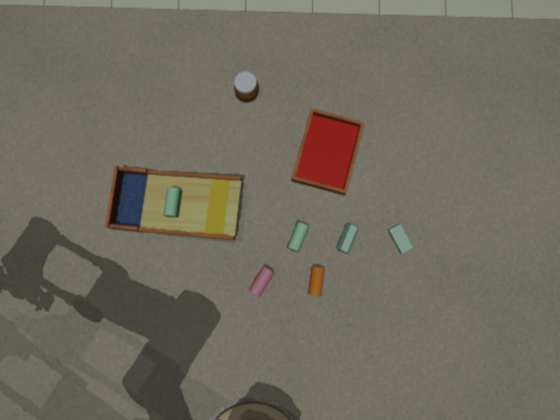

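View pics/side0.png

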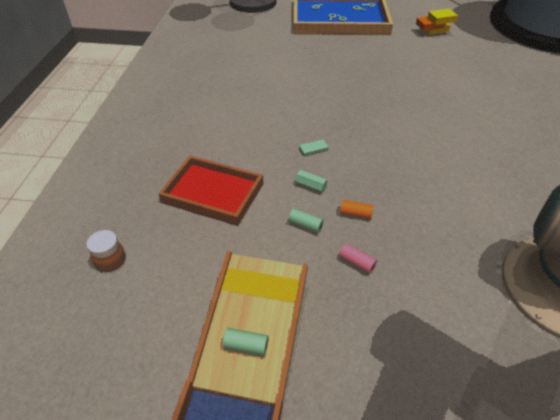

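The top view shows the ramp at (175,203), with the stuck blank at (172,202). The trough is at the left (130,200), the yellow band at (217,207) and the tray at (328,152). There are three green blanks on the bench: (298,236), (348,238) and (401,238). The pink (261,281) and orange (316,281) cylinders are decoys.

```bash
cat > h.py <<'E'
from rig import manip
import cv2,numpy as np
def cam2w(n,X):
    m=manip.camera_model(n); return m["R"].T@(np.asarray(X,float)-m["t"])
def cloud(n,d):
    m=manip.camera_model(n);K=m["mtx"];v,u=np.mgrid[:d.shape[0],:d.shape[1]]
    P=np.stack([(u-K[0,2])/K[0,0]*d,(v-K[1,2])/K[1,1]*d,d],-1)
    return (P-m["t"])@m["R"]
def proj(n,X):
    m=manip.camera_model(n);c=m["R"]@np.asarray(X,float)+m["t"];p=m["mtx"]@c;return p[:2]/p[2]
E
python3 - <<'E'
from h import *
a={}
for n in("top","side"):
    z=np.load(f"{n}0.npz");p,d=z["p"],z["d"];a[n]=(p,d);W=cloud(n,d)
    hsv=cv2.cvtColor(p,cv2.COLOR_RGB2HSV)
    m=cv2.inRange(hsv,(55,50,60),(95,255,255))
    k,l,st,c=cv2.connectedComponentsWithStats(m)
    for i in range(1,k):
        if st[i,4]<60: continue
        Q=W[(l==i)&(d>0)]
        zt=np.percentile(Q[:,2],95)
        xy=Q[:,:2]; ((cx,cy),wh,an)=cv2.minAreaRect((xy*1000).astype(np.float32))
        u_,s_,vt=np.linalg.svd(xy-xy.mean(0),full_matrices=False)
        print(n,c[i].round(),st[i,4],"mean",Q.mean(0).round(4),"rect",round(cx),round(cy),np.round(wh),round(an,1),"ztop",zt.round(4),"axis",np.degrees(np.arctan2(vt[0,1],vt[0,0])).round(1))
    for q in("ramp","flat_blank","round_blank","reject_tray"):
        for r in manip.mark_of(n,q): print(n,q,round(r["conf"],2),cam2w(n,r["location"]).round(4),proj(n,cam2w(n,r["location"])).round())
p=a["side"][0][130:250,260:400];q=a["top"][0][205:310,240:425]
cv2.imwrite("pics/crop1.png",cv2.resize(p[:,:,::-1],None,fx=5,fy=5,interpolation=cv2.INTER_CUBIC)[:600])
cv2.imwrite("pics/crop2.png",cv2.resize(q[:,:,::-1],None,fx=4,fy=4,interpolation=cv2.INTER_CUBIC))
E
```

```text
top [167. 202.] 110 mean [0.5169 0.1923 0.0591] rect 517 192 [11. 59.] 83.1 ztop 0.0623 axis 175.5
top [175. 202.] 172 mean [0.5164 0.177  0.056 ] rect 517 177 [11. 59.] 85.9 ztop 0.0618 axis 175.3
top [294. 235.] 139 mean [ 0.4561 -0.0782  0.0241] rect 457 -79 [11. 64.] 69.2 ztop 0.0292 axis 159.0
top [301. 238.] 128 mean [ 0.4499 -0.0928  0.0247] rect 452 -94 [10. 64.] 69.0 ztop 0.0292 axis 158.9
top [343. 236.] 108 mean [ 0.4553 -0.1849  0.0194] rect 455 -185 [ 7. 59.] 67.2 ztop 0.0253 axis 157.4
top [353. 240.] 61 mean [ 0.4468 -0.2052  0.0206] rect 447 -205 [ 6. 57.] 67.7 ztop 0.0261 axis 157.1
top ramp 0.72 [ 0.5202  0.1761 -0.0006] [181. 205.]
top flat_blank 0.75 [0.5197 0.1845 0.0329] [174. 202.]
top flat_blank 0.71 [0.521  0.1766 0.0008] [181. 204.]
top round_blank 0.74 [ 0.3549 -0.1245  0.0153] [315. 282.]
top round_blank 0.69 [ 0.3599 -0.0058  0.0156] [260. 279.]
top round_blank 0.62 [ 0.454  -0.0867  0.0145] [298. 236.]
top reject_tray 0.71 [ 0.6388 -0.1527 -0.0041] [328. 157.]
side [313. 147.] 253 mean [ 0.4556 -0.3085  0.0126] rect 455 -311 [58. 32.] 27.2 ztop 0.0152 axis 27.4
side [311. 181.] 359 mean [ 0.4525 -0.1882  0.0227] rect 454 -190 [24. 60.] 68.2 ztop 0.0287 axis 158.7
side [305. 220.] 400 mean [ 0.4542 -0.0789  0.0253] rect 455 -81 [23. 60.] 71.3 ztop 0.0302 axis 159.7
side [246. 335.] 222 mean [0.5172 0.1828 0.0618] rect 517 183 [11. 58.] 85.7 ztop 0.0636 axis 175.4
side [244. 345.] 400 mean [0.5188 0.1962 0.0567] rect 519 195 [11. 59.] 85.0 ztop 0.0616 axis 174.8
side ramp 0.78 [0.5191 0.1732 0.0011] [248. 348.]
side flat_blank 0.68 [0.5162 0.186  0.0369] [247. 345.]
side round_blank 0.89 [ 0.3517 -0.0087  0.0176] [360. 257.]
side round_blank 0.85 [ 0.3597 -0.1264  0.0115] [356. 211.]
side round_blank 0.83 [ 0.4507 -0.0899  0.0136] [307. 220.]
side round_blank 0.7 [0.514  0.1871 0.0355] [249. 346.]
side reject_tray 0.8 [ 6.490e-01 -1.511e-01 -6.000e-04] [213. 193.]
```

View pics/crop1.png

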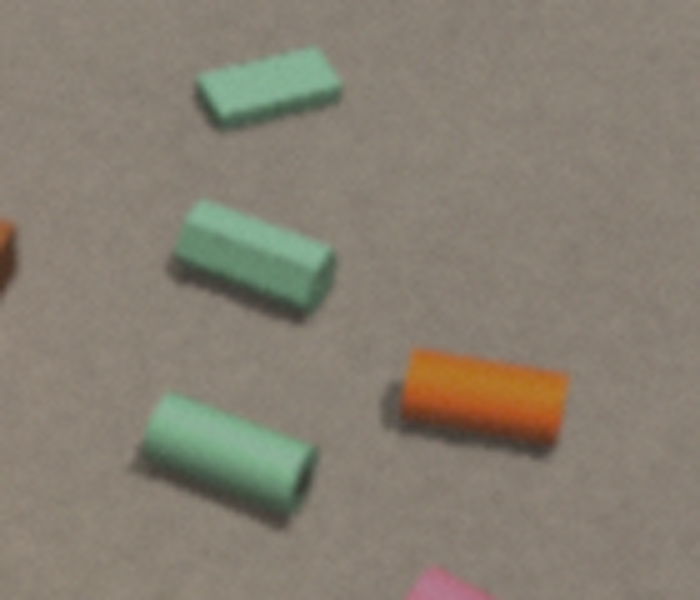

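View pics/crop2.png

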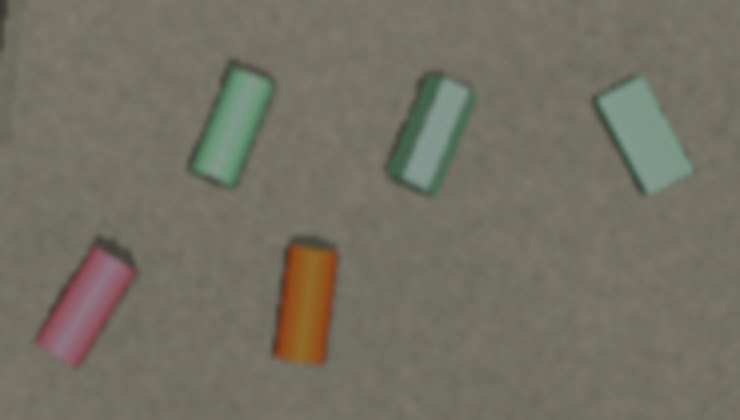

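The round one is the green cylinder at top pixel (298,236): smooth shading, bore on its end, top at 29 mm. Pixel (348,238) is the hexagonal stick (a flat facet shows) and (401,238) is the flat bar. Next I'll measure the ramp and tray exactly.

```bash
python3 - <<'E'
from h import *
for n in("top","side"):
    z=np.load(f"{n}0.npz");p,d=z["p"],z["d"];W=cloud(n,d);hsv=cv2.cvtColor(p,cv2.COLOR_RGB2HSV)
    def comp(lo,hi,nm):
        m=cv2.inRange(hsv,lo,hi);m[d<=0]=0
        k,l,st,c=cv2.connectedComponentsWithStats(m);o=[]
        for i in np.argsort(-st[1:,4])[:3]+1:
            Q=W[l==i];
            if st[i,4]<100: continue
            r=cv2.minAreaRect((Q[:,:2]*1000).astype(np.float32))
            print(n,nm,c[i].round(),st[i,4],"rect",np.round(r[0],1),np.round(r[1],1),round(r[2],1),"zmed",np.median(Q[:,2]).round(4),"mean",Q.mean(0).round(4))
            o.append(Q)
        return o
    comp((22,200,80),(30,255,255),"yellow")
    comp((0,180,80),(4,255,255),"red")
    comp((177,180,60),(180,255,255),"red2")
    comp((105,100,20),(130,255,255),"blue")
    Y=comp((15,60,110),(26,180,255),"wood")
    if Y:
        Q=Y[0];A=np.c_[Q[:,:2],np.ones(len(Q))];s,*_=np.linalg.lstsq(A,Q[:,2],rcond=None);print("plane",s,"slope",np.degrees(np.arctan(np.hypot(*s[:2]))),"down dir",np.degrees(np.arctan2(-s[1],-s[0])))
    f=W[(W[...,2]>.02)&(d>0)&(W[...,1]>.02)&(W[...,1]<.36)&(W[...,0]>.42)&(W[...,0]<.63)&(W[...,2]<.09)]
    r=cv2.minAreaRect((f[:,:2]*1000).astype(np.float32));print(n,"ramp all",r)
    f=W[(W[...,2]>.018)&(d>0)&(W[...,1]>-.26)&(W[...,1]<-.04)&(W[...,0]>.55)&(W[...,0]<.76)&(W[...,2]<.04)]
    r=cv2.minAreaRect((f[:,:2]*1000).astype(np.float32));print(n,"tray rim",r)
E
```

```text
top red [328. 151.] 3080 rect [ 650.7 -151.5] [109.6 152.1] 75.7 zmed 0.0079 mean [ 0.6499 -0.1513  0.0078]
top blue [131. 199.] 1147 rect [529.3 286.5] [ 54.6 113.4] 85.0 zmed 0.0071 mean [0.5287 0.2864 0.0071]
top wood [181. 191.] 974 rect [540.6 174.6] [156.2  49.2] 89.4 zmed 0.0366 mean [0.5441 0.1702 0.0349]
top wood [202. 226.] 419 rect [489.2 151.6] [203.4  70.3] 85.7 zmed 0.0473 mean [0.4687 0.1199 0.0445]
top wood [233. 194.] 220 rect [536.4  56.8] [28.9 40.2] 85.8 zmed 0.0528 mean [0.5363 0.0563 0.0529]
plane [-0.01639933 -0.16013186  0.07107348] slope 9.144425385241124 down dir 84.15264282178497
top ramp all ((517.7346801757812, 182.43902587890625), (279.346923828125, 134.7711944580078), 85.45263671875)
top tray rim ((647.2591552734375, -150.13201904296875), (125.00353240966797, 171.4277801513672), 75.55269622802734)
side yellow [261. 285.] 1547 rect [511.6  89.6] [ 38.  116.6] 85.5 zmed 0.0501 mean [0.5109 0.0896 0.0502]
side yellow [444.  17.] 259 rect [ 112.9 -925.4] [72.9 49.4] 22.9 zmed 0.0599 mean [ 0.1097 -0.9198  0.055 ]
side red [212. 188.] 2344 rect [ 653.  -152.
[... 221 characters left out ...]
 [112.6  34.7] 3.3 zmed 0.0104 mean [0.5356 0.2712 0.0104]
side wood [247. 337.] 8024 rect [515.8 127.4] [258.8 131.7] 88.8 zmed 0.0356 mean [0.5196 0.1702 0.0366]
side wood [544. 316.] 612 rect [69.  69.3] [38.1 60.5] 74.8 zmed 0.0127 mean [0.062  0.0685 0.0129]
side wood [345.  17.] 364 rect [  411.1 -1005.5] [323.7 264. ] 7.3 zmed 0.0359 mean [ 0.4022 -0.9317  0.0329]
plane [-0.01242221 -0.14678126  0.06803689] slope 8.379746370511272 down dir 85.16253992940123
side ramp all ((518.1743774414062, 174.18118286132812), (264.2164611816406, 134.65158081054688), 85.46341705322266)
side tray rim ((648.755615234375, -150.1843719482422), (129.53562927246094, 172.76788330078125), 75.58345031738281)
```

```bash
cat >> h.py <<'E'
from scipy.spatial.transform import Rotation as Ro
def Rt(s=None):
    s=s or manip.get_state();q=s["ee_rot"];return Ro.from_quat([q[1],q[2],q[3],q[0]]).as_matrix()
def to(target,yaw=None):
    """delta in tool-axis (mm) to target TCP; yaw = wanted jaw (tool y) direction deg mod 180"""
    s=manip.get_state();R=Rt(s);d=R.T@(np.array(target)-s["position"])
    y=np.degrees(np.arctan2(R[1,1],R[0,1]))
    print("t",round(s["clock"],2),"pos",s["position"].round(4),"jawyaw",y.round(2),"q6",s["qpos"][5].round(3),"F",s["contact_force"].round(1),"w",s["width"].round(4))
    print("toolx",R[:,0].round(4)); 
    tw=0
    if yaw is not None:
        # twist about tool x (pointing down): positive turn lowers yaw
        tw=(-(yaw-y)+90)%180-90
    print("delta tool mm",(d*1000).round(1),"rows units",(d/0.03).round(2),"twist deg",round(tw,2),"units",round(tw/6,2))
    # after the twist
    R2=R@Ro.from_euler('x',tw,degrees=True).as_matrix();print("after twist delta mm",(R2.T@(np.array(target)-s["position"])*1000).round(1),"jaw",np.degrees(np.arctan2(R2[1,1],R2[0,1])).round(2), "tooly",R2[:,1].round(3))
E
python3 -c "
from h import *
to([.518,.1865,.22],85.45)"
```

```text
Traceback (most recent call last):
  File "h.py", line 18, in to
    print("t",round(s["clock"],2),"pos",s["position"].round(4),"jawyaw",y.round(2),"q6",s["qpos"][5].round(3),"F",s["contact_force"].round(1),"w",s["width"].round(4))
                                                                                                                                                  ^^^^^^^^^^^^^^^^
AttributeError: 'float' object has no attribute 'round'
```

```bash
sed -i 's/s\["width"\].round(4)/round(float(s["width"]),4)/' h.py
python3 -c "
from h import *
to([.518,.1865,.22],85.45)"
```

```text
t 0.5 pos [0.2365 0.5241 0.3039] jawyaw 65.72 q6 -0.121 F [0.2 0.2 0.9] w 0.0854
toolx [ 0.  0. -1.]
delta tool mm [  83.9 -192.   395.5] rows units [ 2.8  -6.4  13.18] twist deg -19.73 units -3.29
after twist delta mm [  83.9 -314.2  307.4] jaw 85.45 tooly [0.079 0.997 0.   ]
```

play_rows(steps=[[0.45, 0, 0, 0, -0.82], [0.45, 0, 0, 0, -0.82], [0.45, 0, 0, 0, -0.82], [0.45, 0, 0, 0, -0.83], [0.45, 0, -0.95, 0.93, 0], [0.45, 0, -0.95, 0.93, 0], [0.45, 0, -0.95, 0.93, 0], [0.45, 0, -0.95, 0.93, 0], [0.45, 0, -0.95, 0.93, 0], [0.45, 0, -0.95, 0.93, 0], [0.45, 0, -0.95, 0.93, 0], [0.45, 0, -0.95, 0.93, 0], [0.45, 0, -0.95, 0.93, 0], [0.45, 0.5, -0.95, 0.93, 0], [0.45, 0.7, -0.95, 0.93, 0], [0.45, 0.9, 0, 0, 0], [0.45, 0.7, 0, 0, 0], [0.45, 0, 0, 0, 0], [0.45, 0, 0, 0, 0]], newtons=30)

```text
clock: 2.4
position: [0.5177, 0.1874, 0.2202]
ee_rot: [0.707, 0.028, 0.707, -0.028]
contact_force: [-1.1, 0.3, 0.5]
width: 0.047
```

```bash
python3 - <<'E'
from h import *
to([.518,.1865,.115],85.45)
for n in("top","side"):
    p,d=manip.get_image(n);cv2.imwrite(f"pics/{n}1.png",p[:,:,::-1])
E
```

```text
t 2.4 pos [0.5177 0.1874 0.2202] jawyaw 85.46 q6 -1.271 F [-1.1  0.3  0.5] w 0.047
toolx [-1.e-04  1.e-04 -1.e+00]
delta tool mm [105.2  -0.9   0.4] rows units [ 3.51 -0.03  0.01] twist deg 0.01 units 0.0
after twist delta mm [105.2  -0.9   0.4] jaw 85.45 tooly [0.079 0.997 0.   ]
```

View pics/side1.png

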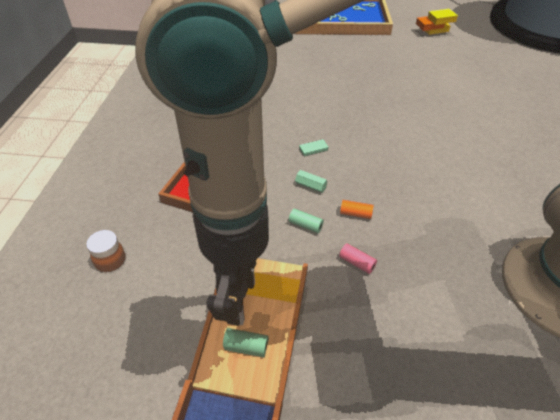

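The arm hangs above the stuck blank at side pixel (245,342), with the fingers at about (228,300). I'll go down now.

play_rows(steps=[[0.45, 0.8, 0, 0, 0], [0.45, 0.8, -0.03, 0, 0], [0.45, 0.8, 0, 0, 0], [0.45, 0.5, 0, 0, 0], [0.45, 0.3, 0, 0, 0], [0.45, 0.1, 0, 0, 0], [0.45, 0.1, 0, 0, 0], [0.45, 0.1, 0, 0, 0], [0.45, 0, 0, 0, 0]])

```text
clock: 3.4
position: [0.5177, 0.1865, 0.1153]
ee_rot: [0.707, 0.028, 0.706, -0.028]
contact_force: [-0.5, 0.7, 0.2]
width: 0.047
```

```bash
python3 - <<'E'
from h import *
to([.518,.1865,.111],85.45)
p,d=manip.get_image("side");cv2.imwrite(f"pics/side2.png",cv2.resize(p[220:400,140:340,::-1],None,fx=3,fy=3,interpolation=cv2.INTER_CUBIC))
E
```

```text
t 3.4 pos [0.5177 0.1865 0.1153] jawyaw 85.46 q6 -1.272 F [-0.5  0.7  0.2] w 0.047
toolx [ 8.e-04  2.e-04 -1.e+00]
delta tool mm [ 4.3 -0.   0.3] rows units [ 0.14 -0.    0.01] twist deg 0.01 units 0.0
after twist delta mm [ 4.3 -0.   0.3] jaw 85.45 tooly [0.079 0.997 0.   ]
```

View pics/side2.png

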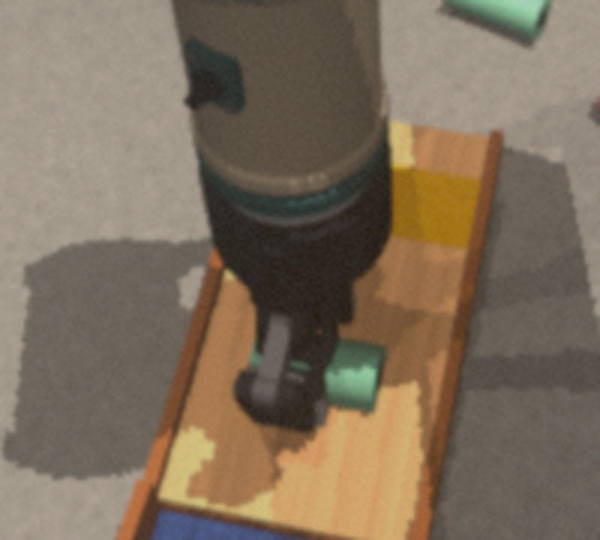

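The fingers straddle the blank with no contact yet. I'll go 4 mm lower and close.

play_rows(steps=[[0.45, 0.07, 0, 0, 0], [0.45, 0.07, 0, 0, 0], [0.45, 0, 0, 0, 0]])

```text
clock: 3.75
position: [0.5173, 0.1864, 0.1105]
ee_rot: [0.706, 0.028, 0.707, -0.028]
contact_force: [-0.1, -0.5, 0.0]
width: 0.0466
```

play_rows(steps=[[0.8, 0, 0, 0, 0], [0.8, 0, 0, 0, 0], [0.8, 0, 0, 0, 0], [0.8, 0, 0, 0, 0]], newtons=25)

```text
clock: 4.15
position: [0.5176, 0.1866, 0.1109]
ee_rot: [0.707, 0.028, 0.706, -0.028]
contact_force: [0.0, 1.5, 1.9]
width: 0.0279
```

play_rows(steps=[[0.8, -0.1, 0, 0, 0], [0.8, -0.3, 0, 0, 0], [0.8, -0.6, 0, 0, 0], [0.8, -0.9, 0, 0, 0], [0.8, -0.9, 0, 0, 0], [0.8, -0.6, 0, 0, 0], [0.8, 0, 0, 0, 0]])

```text
clock: 4.85
position: [0.5191, 0.1868, 0.216]
ee_rot: [0.709, 0.029, 0.704, -0.027]
contact_force: [0.8, -0.3, -0.4]
width: 0.0282
```

```bash
python3 - <<'E'
from h import *
to([.648,-.1505,.2],85.45)
p,d=manip.get_image("side");cv2.imwrite(f"pics/side3.png",cv2.resize(p[180:360,140:340,::-1],None,fx=3,fy=3,interpolation=cv2.INTER_CUBIC))
E
```

```text
t 4.85 pos [0.5191 0.1868 0.216 ] jawyaw 85.46 q6 -1.272 F [ 0.8 -0.3 -0.4] w 0.0282
toolx [ 0.0068  0.0014 -1.    ]
delta tool mm [  16.4 -326.   155.1] rows units [  0.55 -10.87   5.17] twist deg 0.01 units 0.0
after twist delta mm [  16.4 -326.   155.1] jaw 85.45 tooly [0.079 0.997 0.002]
```

View pics/side3.png

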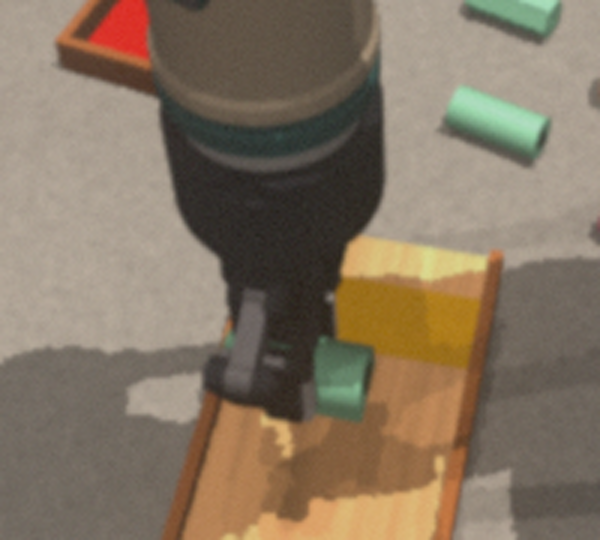

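The blank is held, and I'll carry it over the tray.

play_rows(steps=[[0.8, 0, -0.5, 0.24, 0], [0.8, 0, -0.94, 0.45, 0], [0.8, 0, -0.94, 0.45, 0], [0.8, 0, -0.94, 0.45, 0], [0.8, 0, -0.94, 0.45, 0], [0.8, 0, -0.94, 0.45, 0], [0.8, 0, -0.94, 0.45, 0], [0.8, 0, -0.94, 0.45, 0], [0.8, 0, -0.94, 0.45, 0], [0.8, 0, -0.94, 0.45, 0], [0.8, 0, -0.94, 0.45, 0], [0.8, 0, -0.94, 0.4, 0], [0.8, 0, 0, 0, 0], [0.8, 0, 0, 0, 0], [0.8, 0, 0, 0, 0]])

```text
clock: 6.4
position: [0.6446, -0.149, 0.2115]
ee_rot: [0.706, 0.028, 0.707, -0.027]
contact_force: [-1.1, 0.1, -0.6]
width: 0.0277
```

```bash
python3 - <<'E'
from h import *
to([.648,-.1505,.088],85.45)
for n in("top","side"):
    p,d=manip.get_image(n);cv2.imwrite(f"pics/{n}4.png",p[:,:,::-1])
    if n=="side":cv2.imwrite(f"pics/side4c.png",cv2.resize(p[70:250,120:320,::-1],None,fx=3,fy=3,interpolation=cv2.INTER_CUBIC))
E
```

```text
t 6.4 pos [ 0.6446 -0.149   0.2115] jawyaw 85.47 q6 -1.825 F [-1.1  0.1 -0.6] w 0.0277
toolx [-0.0025  0.0016 -1.    ]
delta tool mm [123.5  -1.4   3.8] rows units [ 4.12 -0.05  0.13] twist deg 0.02 units 0.0
after twist delta mm [123.5  -1.4   3.8] jaw 85.45 tooly [0.079 0.997 0.001]
```

View pics/side4c.png

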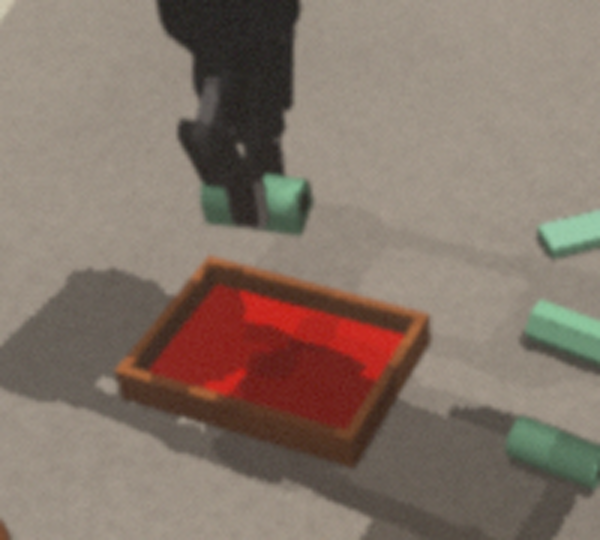

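play_rows(steps=[[0.8, 0.7, -0.05, 0.13, 0], [0.8, 0.8, 0, 0, 0], [0.8, 0.8, 0, 0, 0], [0.8, 0.8, 0, 0, 0], [0.8, 0.5, 0, 0, 0], [0.8, 0.2, 0, 0, 0], [0.8, 0.1, 0, 0, 0], [0.8, 0.07, 0, 0, 0], [0.8, 0, 0, 0, 0], [0.8, 0, 0, 0, 0]])

```text
clock: 7.5
position: [0.6497, -0.1518, 0.0945]
ee_rot: [0.707, 0.028, 0.706, -0.028]
contact_force: [0.3, 0.8, -0.2]
width: 0.0279
```

```bash
python3 - <<'E'
from h import *
to([.648,-.1505,.086],85.45)
p,d=manip.get_image("side");cv2.imwrite(f"pics/side5c.png",cv2.resize(p[100:250,130:330,::-1],None,fx=4,fy=4,interpolation=cv2.INTER_CUBIC))
E
```

```text
t 7.5 pos [ 0.6497 -0.1518  0.0945] jawyaw 85.46 q6 -1.825 F [ 0.3  0.8 -0.2] w 0.0279
toolx [ 1.7e-03 -5.0e-04 -1.0e+00]
delta tool mm [ 8.5  1.2 -1.8] rows units [ 0.28  0.04 -0.06] twist deg 0.01 units 0.0
after twist delta mm [ 8.5  1.2 -1.8] jaw 85.45 tooly [ 0.079  0.997 -0.   ]
```

View pics/side5c.png

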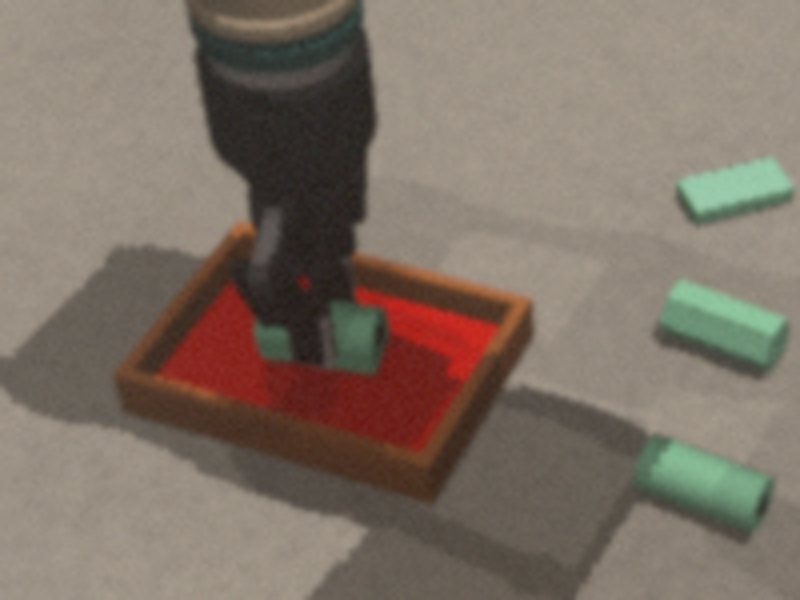

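Going down gently until contact shows in the force reading.

play_rows(steps=[[0.8, 0.07, 0, 0, 0], [0.8, 0.07, 0, 0, 0], [0.8, 0.07, 0, 0, 0], [0.8, 0, 0, 0, 0]])

```text
clock: 7.95
position: [0.6492, -0.1518, 0.0871]
ee_rot: [0.706, 0.028, 0.707, -0.028]
contact_force: [0.4, -0.2, -1.0]
width: 0.0283
```

play_rows(steps=[[0.8, 0.04, 0, 0, 0], [0.8, 0.04, 0, 0, 0], [0.8, 0, 0, 0, 0]])

```text
clock: 8.25
position: [0.6493, -0.1518, 0.0867]
ee_rot: [0.707, 0.028, 0.706, -0.028]
contact_force: [-3.5, 1.1, 8.9]
width: 0.0279
```

play_rows(steps=[[0.6, 0, 0, 0, 0], [0.5, 0, 0, 0, 0], [0.45, 0, 0, 0, 0], [0.45, 0, 0, 0, 0], [0.45, -0.3, 0, 0, 0], [0.45, -0.8, 0, 0, 0], [0.45, -0.9, 0, 0, 0], [0.45, -0.9, 0, 0, 0], [0.45, -0.7, 0, 0, 0], [0.45, 0, 0, 0, 0]])

```text
clock: 9.25
position: [0.6511, -0.1523, 0.1973]
ee_rot: [0.709, 0.027, 0.704, -0.029]
contact_force: [-0.1, -0.5, 0.4]
width: 0.047
```

```bash
python3 - <<'E'
from h import *
to([.4535,-.086,.18],69)
for n in("top","side"):
    p,d=manip.get_image(n);np.savez(f"{n}6.npz",p=p,d=d)
    cv2.imwrite(f"pics/{n}6.png",p[:,:,::-1])
    if n=="side":cv2.imwrite(f"pics/side6c.png",cv2.resize(p[100:250,130:330,::-1],None,fx=4,fy=4,interpolation=cv2.INTER_CUBIC))
E
```

```text
t 9.25 pos [ 0.6511 -0.1523  0.1973] jawyaw 85.46 q6 -1.825 F [-0.1 -0.5  0.4] w 0.047
toolx [ 0.0077 -0.0025 -1.    ]
delta tool mm [  15.6   50.5 -202.4] rows units [ 0.52  1.68 -6.75] twist deg 16.46 units 2.74
after twist delta mm [  15.6   -8.9 -208.4] jaw 69.0 tooly [0.358 0.934 0.   ]
```

View pics/side6c.png

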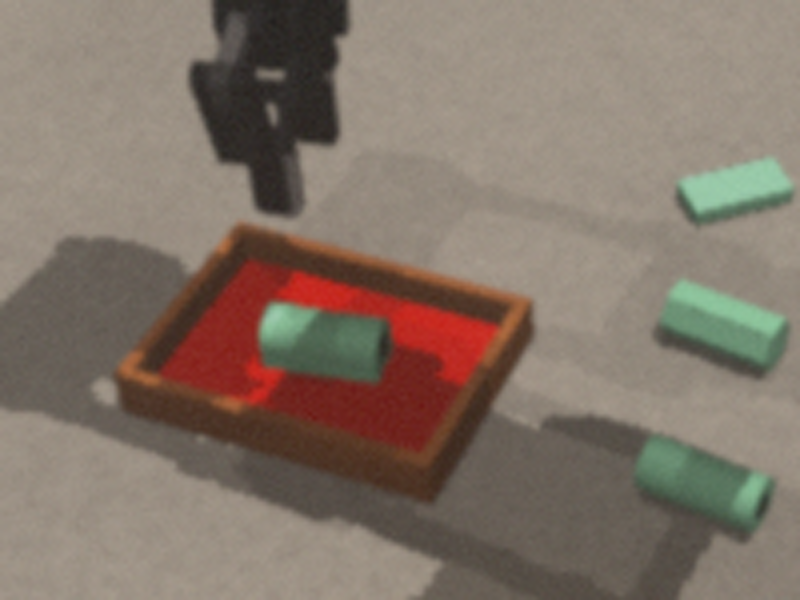

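View pics/top6.png

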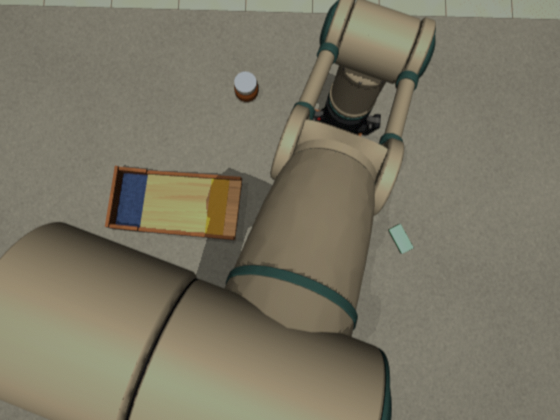

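The flat blank lies in the tray, bore end showing at crop (385,345), upright with its flat side down. Next I'll move to the round blank.

play_rows(steps=[[0.45, 0, 0, 0, 0.9], [0.45, 0, 0, 0, 0.92], [0.45, 0, 0, 0, 0.92], [0.45, 0, -0.03, -0.5, 0], [0.45, 0, -0.03, -0.9, 0], [0.45, 0, -0.03, -0.9, 0], [0.45, 0, -0.03, -0.9, 0], [0.45, 0, -0.03, -0.9, 0], [0.45, 0.1, -0.03, -0.9, 0], [0.45, 0.1, -0.03, -0.9, 0], [0.45, 0.1, -0.03, -0.9, 0], [0.45, 0.1, 0, -0.1, 0], [0.45, 0, 0, 0, 0], [0.45, 0, 0, 0, 0]])

```text
clock: 10.75
position: [0.4546, -0.0848, 0.1807]
ee_rot: [0.696, 0.129, 0.695, -0.129]
contact_force: [1.2, 0.8, -0.3]
width: 0.0474
```

```bash
python3 - <<'E'
from h import *
to([.454,-.0863,.077],69)
p,d=manip.get_image("side");cv2.imwrite(f"pics/side7.png",p[:,:,::-1])
for r in manip.mark_of("side","round_blank"): print(round(r["conf"],2),cam2w("side",r["location"]).round(4))
for r in manip.mark_of("side","flat_blank"): print(round(r["conf"],2),cam2w("side",r["location"]).round(4))
W=cloud("side",d);hsv=cv2.cvtColor(p,cv2.COLOR_RGB2HSV);m=cv2.inRange(hsv,(55,50,40),(95,255,255));m[d<=0]=0
k,l,st,c=cv2.connectedComponentsWithStats(m)
for i in range(1,k):
    if st[i,4]>60:
        Q=W[l==i];print(c[i].round(),st[i,4],Q.mean(0).round(4),cv2.minAreaRect((Q[:,:2]*1000).astype(np.float32)),"zmax",np.percentile(Q[:,2],97).round(4),"min",np.percentile(Q[:,2],3).round(4))
E
```

```text
t 10.75 pos [ 0.4546 -0.0848  0.1807] jawyaw 69.01 q6 -1.54 F [ 1.2  0.8 -0.3] w 0.0474
toolx [ 1.e-03 -3.e-04 -1.e+00]
delta tool mm [ 1.037e+02 -1.600e+00 -1.000e-01] rows units [ 3.46 -0.05 -0.  ] twist deg 0.01 units 0.0
after twist delta mm [ 1.037e+02 -1.600e+00 -1.000e-01] jaw 69.0 tooly [0.358 0.934 0.   ]
0.73 [ 0.4535 -0.0898  0.0151]
0.62 [ 0.3605 -0.1284  0.0143]
0.96 [ 0.6499 -0.1513  0.0081]
[316. 182.] 233 [ 0.4413 -0.1804  0.0269] ((447.95318603515625, -127.022216796875), (148.1401824951172, 35.382991790771484), 83.35184478759766) zmax 0.112 min 0.0115
[210. 184.] 329 [ 0.6487 -0.1453  0.0307] ((649.1909790039062, -148.0649871826172), (19.12928009033203, 57.65146255493164), 87.20013427734375) zmax 0.038 min 0.0185
[305. 220.] 389 [ 0.4547 -0.0781  0.0245] ((455.2205810546875, -80.49449920654297), (19.778791427612305, 59.527244567871094), 67.50115203857422) zmax 0.0305 min 0.0141
```

View pics/side7.png

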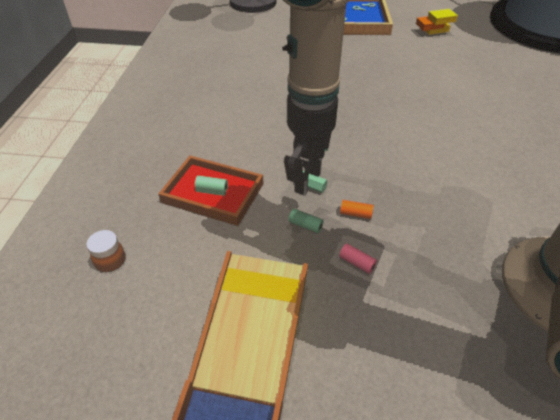

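play_rows(steps=[[0.45, 0.5, -0.09, 0, 0], [0.45, 0.8, 0, 0, 0], [0.45, 0.8, 0, 0, 0], [0.45, 0.7, 0, 0, 0], [0.45, 0.4, 0, 0, 0], [0.45, 0.2, 0, 0, 0], [0.45, 0.02, 0, 0, 0], [0.45, 0, 0, 0, 0]])

```text
clock: 11.7
position: [0.4531, -0.0871, 0.0786]
ee_rot: [0.696, 0.129, 0.695, -0.129]
contact_force: [0.1, -0.2, 0.1]
width: 0.047
```

```bash
python3 - <<'E'
from h import *
to([.454,-.0875,.078],69)
p,d=manip.get_image("side");cv2.imwrite(f"pics/side8c.png",cv2.resize(p[130:280,230:400,::-1],None,fx=4,fy=4,interpolation=cv2.INTER_CUBIC))
E
```

```text
t 11.7 pos [ 0.4531 -0.0871  0.0786] jawyaw 69.02 q6 -1.546 F [ 0.1 -0.2  0.1] w 0.047
toolx [ 9.e-04 -2.e-04 -1.e+00]
delta tool mm [ 0.6 -0.1  1. ] rows units [ 0.02 -0.    0.03] twist deg 0.02 units 0.0
after twist delta mm [ 0.6 -0.1  1. ] jaw 69.0 tooly [0.358 0.934 0.   ]
```

View pics/side8c.png

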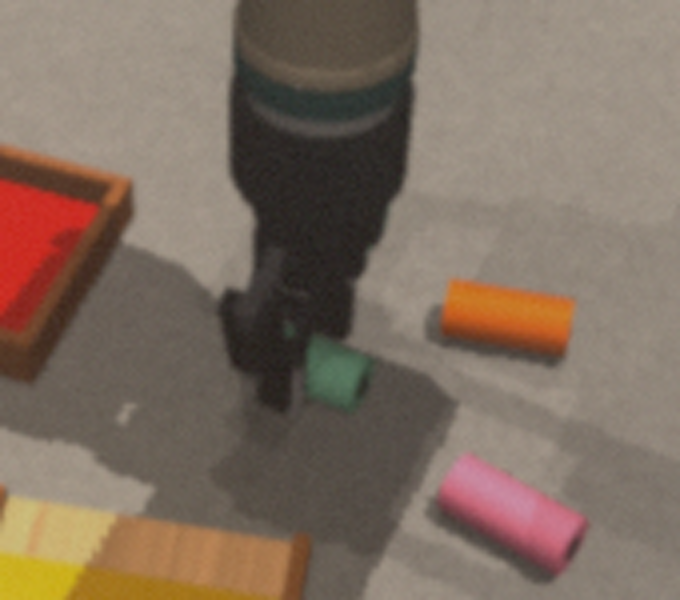

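play_rows(steps=[[0.8, 0, 0, 0, 0], [0.8, 0, 0, 0, 0], [0.8, 0, 0, 0, 0], [0.8, 0, 0, 0, 0], [0.8, -0.2, 0, 0, 0], [0.8, -0.6, 0, 0, 0], [0.8, -0.9, 0, 0, 0], [0.8, -0.9, 0, 0, 0], [0.8, -0.9, 0, 0, 0], [0.8, -0.5, 0, 0, 0], [0.8, 0, 0, 0, 0], [0.8, 0, 0, 0, 0]])

```text
clock: 12.95
position: [0.452, -0.0867, 0.1981]
ee_rot: [0.695, 0.129, 0.695, -0.129]
contact_force: [-0.6, 0.7, -1.2]
width: 0.0266
```

```bash
python3 - <<'E'
from h import *
# ramp origin (.5172,.1775), y dir 85.45; cylinder centre at y=-83
u=np.array([np.cos(np.radians(85.45)),np.sin(np.radians(85.45))]);c=np.array([.5172,.1775])-.083*u;print(c)
to([*c,.2],85.45)
p,d=manip.get_image("side");cv2.imwrite(f"pics/side9c.png",cv2.resize(p[80:280,200:400,::-1],None,fx=3,fy=3,interpolation=cv2.INTER_CUBIC))
E
```

```text
[0.51061569 0.09476158]
t 12.95 pos [ 0.452  -0.0867  0.1981] jawyaw 69.02 q6 -1.546 F [-0.6  0.7 -1.2] w 0.0266
toolx [-2.e-04  2.e-04 -1.e+00]
delta tool mm [ -1.9 190.4 -10.3] rows units [-0.06  6.35 -0.34] twist deg -16.43 units -2.74
after twist delta mm [ -1.9 185.6  44. ] jaw 85.45 tooly [0.079 0.997 0.   ]
```

View pics/side9c.png

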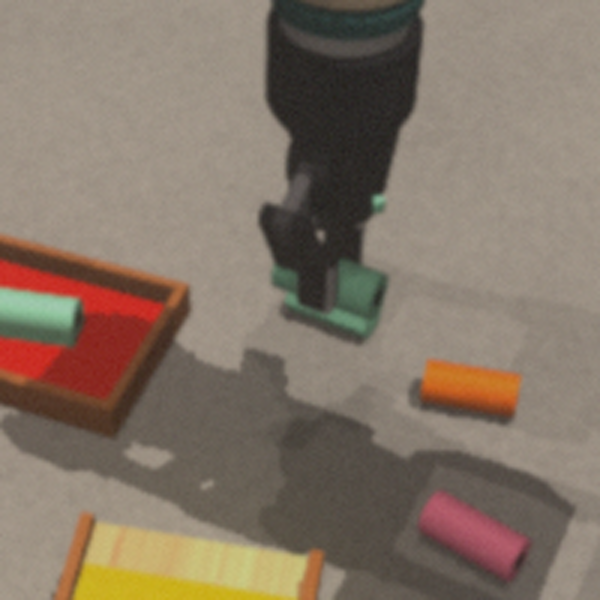

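```bash
python3 - <<'E'
from h import *
p,d=manip.get_image("side");W=cloud("side",d);hsv=cv2.cvtColor(p,cv2.COLOR_RGB2HSV);m=cv2.inRange(hsv,(55,50,30),(95,255,255));m[d<=0]=0
s=manip.get_state();print(s["position"],s["width"])
k,l,st,c=cv2.connectedComponentsWithStats(m)
for i in range(1,k):
    if st[i,4]>25:
        Q=W[l==i];Q=Q[np.abs(Q[:,2]-np.median(Q[:,2]))<.03];print(c[i].round(),st[i,4],Q.mean(0).round(4),"z",np.percentile(Q[:,2],[2,50,98]).round(4))
# dark finger tip lowest points near
box=(np.abs(W[...,0]-s["position"][0])<.03)&(np.abs(W[...,1]-s["position"][1])<.05)&(W[...,2]<.17)&(W[...,2]>.06)&(d>0)&(m==0)
print(np.percentile(W[box][:,2],[0,1,3,10]))
for r in manip.mark_of("side","round_blank"): print(round(r["conf"],2),cam2w("side",r["location"]).round(4))
cv2.imwrite(f"pics/side9d.png",cv2.resize(p[145:205,275:345,::-1],None,fx=8,fy=8,interpolation=cv2.INTER_CUBIC))
E
```

```text
[ 0.45158816 -0.08659721  0.19718408] 0.02686642318922115
[331.  85.] 38 [ 0.4284 -0.0609  0.3212] z [0.3175 0.3218 0.3236]
[318. 179.] 258 [ 0.4351 -0.0724  0.1415] z [0.1255 0.1437 0.1487]
[296. 175.] 50 [ 0.4756 -0.0822  0.1363] z [0.1281 0.1368 0.1417]
[210. 184.] 318 [ 0.6487 -0.1455  0.0313] z [0.0178 0.0324 0.0387]
[557. 360.] 72 [0.1244 0.2012 0.1221] z [0.1031 0.1221 0.1394]
[0.1197874  0.1251105  0.12686937 0.13185523]
0.9 [ 0.4501 -0.0894  0.1308]
0.83 [ 0.3554 -0.1262  0.0174]
0.8 [ 0.3514 -0.0082  0.0176]
```

View pics/side9d.png

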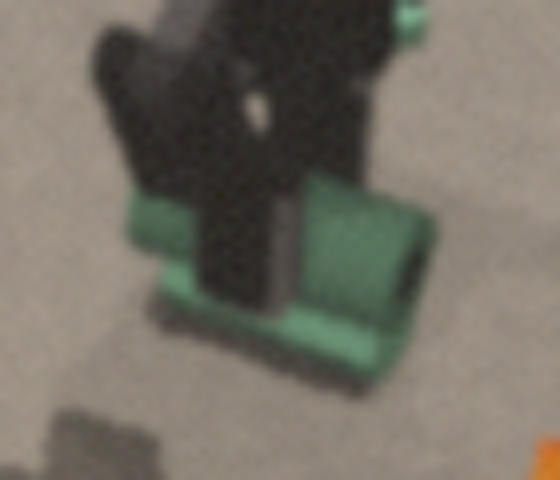

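The bright strip under the held blank is the hex stick in the background. The held blank's centre is 63.5 mm below the TCP, as expected. I'll move it over the yellow band.

play_rows(steps=[[0.8, 0, 0, 0, -0.91], [0.8, 0, 0, 0, -0.91], [0.8, 0, 0, 0, -0.92], [0.8, 0, 0.4, 0.1, 0], [0.8, 0, 0.8, 0.2, 0], [0.8, 0, 0.8, 0.2, 0], [0.8, 0, 0.8, 0.2, 0], [0.8, 0, 0.8, 0.2, 0], [0.8, 0, 0.8, 0.2, 0], [0.8, 0, 0.8, 0.2, 0], [0.8, 0, 0.7, 0.12, 0], [0.8, 0, 0.3, 0.05, 0], [0.8, 0, 0, 0, 0], [0.8, 0, 0, 0, 0], [0.8, 0, 0, 0, 0]])

```text
clock: 14.6
position: [0.5107, 0.0944, 0.1981]
ee_rot: [0.706, 0.028, 0.707, -0.029]
contact_force: [-0.8, -0.7, -0.7]
width: 0.0268
```

```bash
python3 - <<'E'
from h import *
to([.5106,.0948,.132],85.45)
p,d=manip.get_image("side");cv2.imwrite(f"pics/side10.png",p[:,:,::-1])
for r in manip.mark_of("side","round_blank"): print(round(r["conf"],2),cam2w("side",r["location"]).round(4))
E
```

```text
t 14.6 pos [0.5107 0.0944 0.1981] jawyaw 85.39 q6 -1.441 F [-0.8 -0.7 -0.7] w 0.0268
toolx [-7.e-04 -4.e-04 -1.e+00]
delta tool mm [66.1  0.5 -0.1] rows units [ 2.2   0.02 -0.  ] twist deg -0.06 units -0.01
after twist delta mm [66.1  0.5 -0.1] jaw 85.45 tooly [ 0.079  0.997 -0.   ]
0.84 [ 0.3557 -0.1297  0.0159]
0.59 [ 0.3527 -0.0086  0.0154]
0.54 [0.512  0.0911 0.1321]
```

View pics/side10.png

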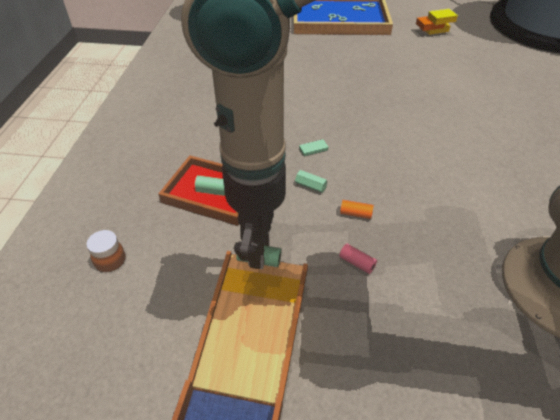

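play_rows(steps=[[0.8, 0.5, 0, 0, 0], [0.8, 0.7, 0, 0, 0], [0.8, 0.5, 0, 0, 0], [0.8, 0.3, 0, 0, 0], [0.8, 0.15, 0, 0, 0], [0.8, 0, 0, 0, 0], [0.8, 0, 0, 0, 0]])

```text
clock: 15.4
position: [0.5116, 0.095, 0.1343]
ee_rot: [0.707, 0.028, 0.706, -0.028]
contact_force: [-0.0, 0.8, -0.7]
width: 0.0267
```

play_rows(steps=[[0.8, 0.04, 0, 0, 0], [0.8, 0.04, 0, 0, 0], [0.8, 0, 0, 0, 0]])

```text
clock: 15.7
position: [0.5111, 0.0951, 0.1315]
ee_rot: [0.707, 0.028, 0.706, -0.028]
contact_force: [0.6, 0.1, -0.3]
width: 0.027
```

```bash
python3 - <<'E'
from h import *
to([.5106,.0948,.1257],85.45)
p,d=manip.get_image("side");cv2.imwrite(f"pics/side11c.png",cv2.resize(p[200:340,180:330,::-1],None,fx=4,fy=4,interpolation=cv2.INTER_CUBIC))
E
```

```text
t 15.7 pos [0.5111 0.0951 0.1315] jawyaw 85.46 q6 -1.442 F [ 0.6  0.1 -0.3] w 0.027
toolx [ 3.e-04  1.e-04 -1.e+00]
delta tool mm [ 5.8 -0.3 -0.5] rows units [ 0.19 -0.01 -0.02] twist deg 0.01 units 0.0
after twist delta mm [ 5.8 -0.3 -0.5] jaw 85.45 tooly [0.079 0.997 0.   ]
```

View pics/side11c.png

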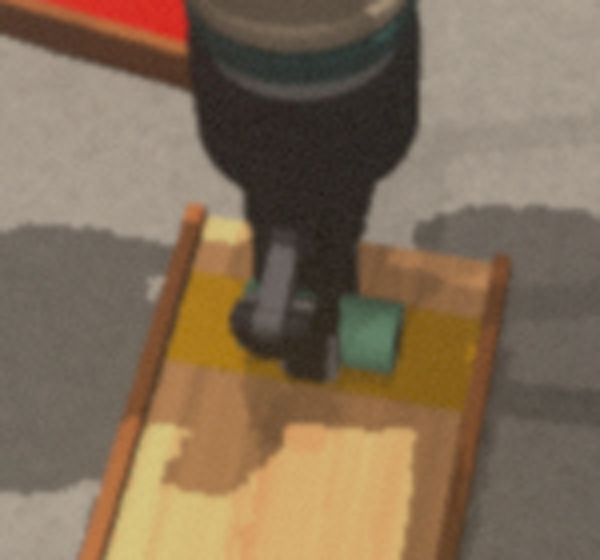

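The blank is over the yellow band, centred between the lips. I'll creep down to contact.

play_rows(steps=[[0.8, 0.05, 0, 0, 0], [0.8, 0.05, 0, 0, 0], [0.8, 0, 0, 0, 0]])

```text
clock: 16.05
position: [0.511, 0.0951, 0.1282]
ee_rot: [0.706, 0.028, 0.707, -0.028]
contact_force: [-0.3, 0.6, -0.8]
width: 0.0268
```

play_rows(steps=[[0.8, 0.03, 0, 0, 0], [0.8, 0.03, 0, 0, 0], [0.8, 0, 0, 0, 0]])

```text
clock: 16.35
position: [0.5112, 0.095, 0.1266]
ee_rot: [0.707, 0.028, 0.707, -0.028]
contact_force: [-0.7, -0.6, -0.4]
width: 0.0271
```

play_rows(steps=[[0.8, 0.03, 0, 0, 0], [0.8, 0.02, 0, 0, 0], [0.8, 0, 0, 0, 0]])

```text
clock: 16.65
position: [0.5112, 0.095, 0.1264]
ee_rot: [0.707, 0.028, 0.706, -0.028]
contact_force: [-2.3, -0.2, 9.9]
width: 0.0272
```

play_rows(steps=[[0.6, 0, 0, 0, 0], [0.55, 0, 0, 0, 0], [0.5, 0, 0, 0, 0], [0.5, 0, 0, 0, 0], [0.5, 0, 0, 0, 0]])

```text
clock: 17.15
position: [0.5111, 0.095, 0.1249]
ee_rot: [0.706, 0.028, 0.707, -0.028]
contact_force: [-0.9, 1.1, 0.5]
width: 0.0426
```

```bash
python3 - <<'E'
from h import *
to([.5106,.0948,.1257],85.45)
p,d=manip.get_image("side");cv2.imwrite(f"pics/side12c.png",cv2.resize(p[200:340,180:330,::-1],None,fx=4,fy=4,interpolation=cv2.INTER_CUBIC))
E
```

```text
t 17.15 pos [0.5111 0.095  0.1249] jawyaw 85.46 q6 -1.442 F [-0.9  1.1  0.5] w 0.0426
toolx [-3.e-04  1.e-04 -1.e+00]
delta tool mm [-0.8 -0.3 -0.4] rows units [-0.03 -0.01 -0.01] twist deg 0.01 units 0.0
after twist delta mm [-0.8 -0.3 -0.4] jaw 85.45 tooly [0.079 0.997 0.   ]
```

View pics/side12c.png

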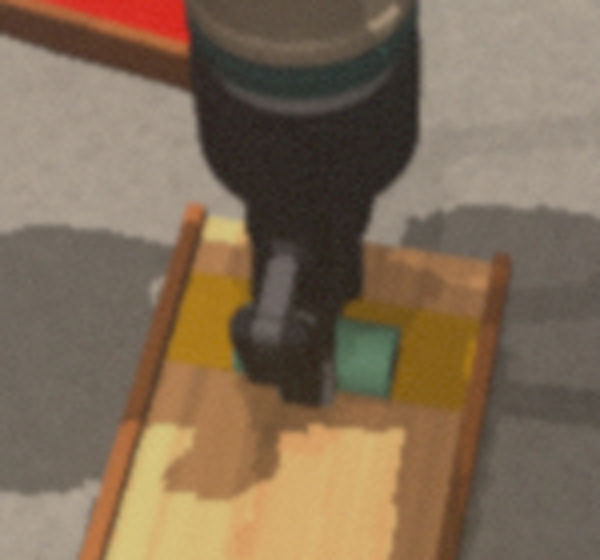

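The released blank lies on the band, leaning on the lower finger. I'll lift quickly straight up and let it roll.

play_rows(steps=[[0.5, -1, 0, 0, 0], [0.5, -1, 0, 0, 0], [0.5, -1, 0, 0, 0], [0.5, -1, 0, 0, 0], [0.5, -0.5, 0, 0, 0], [0.5, 0, 0, 0, 0], [0.5, 0, 0, 0, 0], [0.5, 0, 0, 0, 0], [0.5, 0, 0, 0, 0], [0.5, 0, 0, 0, 0], [0.5, 0, 0, 0, 0], [0.5, 0, 0, 0, 0], [0.5, 0, 0, 0, 0], [0.5, 0, 0, 0, 0], [0.5, 0, 0, 0, 0], [0.5, 0, 0, 0, 0], [0.5, 0, 0, 0, 0], [0.5, 0, 0, 0, 0], [0.5, 0, 0, 0, 0], [0.5, 0, 0, 0, 0]])

```text
clock: 19.2
position: [0.5111, 0.0951, 0.2601]
ee_rot: [0.707, 0.028, 0.707, -0.028]
contact_force: [-0.0, 0.5, -0.2]
width: 0.0425
```

play_rows(steps=[[0.5, 0, 0, 0, 0], [0.5, 0, 0, 0, 0], [0.5, 0, 0, 0, 0], [0.5, 0, 0, 0, 0], [0.5, 0, 0, 0, 0], [0.5, 0, 0, 0, 0], [0.5, 0, 0, 0, 0], [0.5, 0, 0, 0, 0], [0.5, 0, 0, 0, 0], [0.5, 0, 0, 0, 0], [0.5, 0, 0, 0, 0], [0.5, 0, 0, 0, 0], [0.5, 0, 0, 0, 0], [0.5, 0, 0, 0, 0], [0.5, 0, 0, 0, 0]])

```text
clock: 20.7
position: [0.5111, 0.095, 0.2601]
ee_rot: [0.707, 0.028, 0.707, -0.028]
contact_force: [-0.3, 0.0, -0.1]
width: 0.0425
```

```bash
python3 - <<'E'
from h import *
to([.5106,.0948,.1257],85.45)
for n in("side","top"):
    p,d=manip.get_image(n);cv2.imwrite(f"pics/{n}13.png",p[:,:,::-1])
    W=cloud(n,d)
    for q in("round_blank","flat_blank"):
        for r in manip.mark_of(n,q): print(n,q,round(r["conf"],2),cam2w(n,r["location"]).round(4))
E
```

```text
t 20.7 pos [0.5111 0.095  0.2601] jawyaw 85.46 q6 -1.442 F [-0.3  0.  -0.1] w 0.0425
toolx [ 0.e+00  1.e-04 -1.e+00]
delta tool mm [134.4  -0.3  -0.5] rows units [ 4.48 -0.01 -0.02] twist deg 0.01 units 0.0
after twist delta mm [134.4  -0.3  -0.5] jaw 85.45 tooly [0.079 0.997 0.   ]
side round_blank 0.91 [ 0.3522 -0.0069  0.0165]
side round_blank 0.58 [ 0.3549 -0.1268  0.0148]
side flat_blank 0.9 [ 0.6488 -0.1511  0.011 ]
top round_blank 0.85 [ 0.36   -0.007   0.0166]
top round_blank 0.8 [0.5261 0.2979 0.0222]
top round_blank 0.59 [ 0.3564 -0.1258  0.0129]
top flat_blank 0.82 [ 0.6537 -0.1518  0.0054]
```

View pics/side13.png

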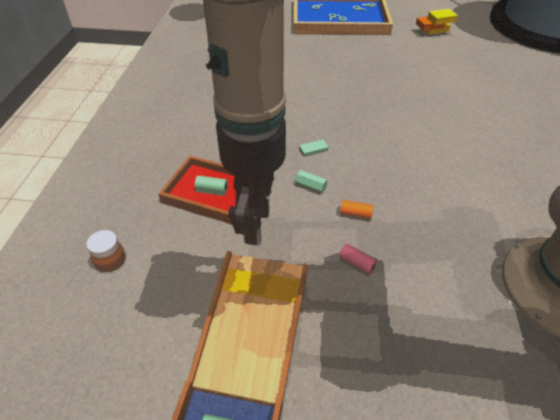

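View pics/top13.png

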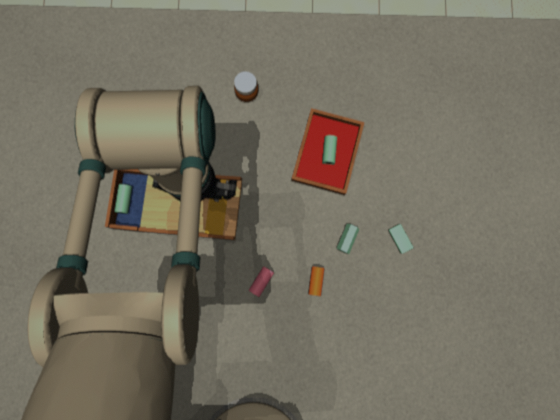

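The round blank is in the blue trough at top pixel (123,198), and the flat one is in the tray at (330,149). I'll check that both are at rest, then hand in.

play_rows(steps=[[0.5, 0, 0, 0, 0], [0.5, 0, 0, 0, 0], [0.5, 0, 0, 0, 0], [0.5, 0, 0, 0, 0], [0.5, 0, 0, 0, 0], [0.5, 0, 0, 0, 0], [0.5, 0, 0, 0, 0], [0.5, 0, 0, 0, 0]])

```text
clock: 21.8
position: [0.5111, 0.095, 0.2601]
ee_rot: [0.707, 0.028, 0.707, -0.028]
contact_force: [-1.1, 0.7, -0.7]
width: 0.0428
```

```bash
python3 - <<'E'
from h import *
old=cv2.imread("pics/top13.png")[:,:,::-1]
p,d=manip.get_image("top");W=cloud("top",d)
def c(im):
    m=cv2.inRange(cv2.cvtColor(im.copy(),cv2.COLOR_RGB2HSV),(55,50,40),(92,255,255));o=[]
    for sl in((slice(170,225),slice(108,146)),(slice(115,190),slice(295,360))):
        v,u=np.nonzero(m[sl]);o.append((u.mean().round(1)+sl[1].start,v.mean().round(1)+sl[0].start,len(u)))
    return o,m
print(c(old)[0],c(p)[0]);m=c(p)[1]
for sl in((slice(170,225),slice(108,146)),(slice(115,190),slice(295,360))):
    Q=W[sl][m[sl]>0];print(Q.mean(0).round(4),"ztop",np.percentile(Q[:,2],95).round(4))
print(manip.sign_off())
E
```

```text
[(np.float64(123.0), np.float64(198.3), 343), (np.float64(329.1), np.float64(149.5), 277)] [(np.float64(123.0), np.float64(198.3), 345), (np.float64(329.2), np.float64(149.5), 281)]
[0.5258 0.2951 0.0335] ztop 0.0348
[ 0.6455 -0.1516  0.0353] ztop 0.0364
the job is handed in; nothing more can be done
None
```

I lifted the stuck flat-sided blank off the ramp and set it, flat side down, on the red floor of the reject tray. I then laid the round green blank on the yellow band and let go. It rolled down untouched into the blue trough and stayed there. I handed the job in at about 22 s.

- **At rest:** in two pictures about 1.1 s apart, neither blank moved by more than 0.1 pixel. The gripper was clear, with the TCP at z = 0.26 m.
- **Heights:** the tray blank's top measured 36 mm, matching the 8 mm floor plus 28 mm. The trough blank's top measured 35 mm, fitting a 28 mm cylinder on the roughly 7 mm trough floor.
- **What disagreed:**
  - The networks also marked the orange and pink cylinders as the round blank, which I ignored.
  - The side camera did not report the blank in the trough, because it is near the edge of that view. The top camera did report it.
  - The gripper read 27 mm on the 28 mm round blank, but the grip held.
- **Contact forces:** the reading was about 9 to 10 N when setting down each blank.

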